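Stand the storage jars on the tray by height

ROBOT

A 6-joint arm with a two-finger parallel gripper is mounted at the origin on the work surface. World frame = base frame: x ahead of the robot, y to its left, z up, the work surface at z = 0. Lengths are in m, angles in rad, forces in N, time in s.
With the tool pointing down it reaches from about 0.375 to 0.9 m from the base axis. Payload 3.1 kg.
Tool frame: the origin (TCP) lies midway between the tips of the shut fingers; the grasp point (between the pads) lies 19 mm behind it; z points along the fingers, y is the line along which they close (so a half turn about z gives the same grasp; the last joint's range is limited). The gripper opens to 85 mm and grips with 20 to 120 N. Pads are 22 mm wide; open, the fingers measure 114 mm over their backs; the gripper's body (76 mm by 85 mm) begins 54 mm behind the grasp point. The pads swing forward as they close: fully open they stand 13 mm farther back than shut.
Start: joints at [1.155, 0.527, 1.433, -0, 1.181, -0.178], TCP at [0.147, 0.607, 0.231] pointing down, gripper open.
Joint ranges: [-3.08, 3.08], [-0.75, 2.2], [0.22, 2.44], [-1.43, 4.57], [0, 2.65], [-2.85, 2.85]. Speed limits (rad/s): [2.79, 2.79, 3.14, 3.14, 3.14, 3.14].

INTERFACE

Orientations are given as a unit quaternion [x, y, z, w].
In Python, from workcell import manip gives the robot as it stands.
- The arm moves only by the shell command python3 -m jog 'ROWS'. ROWS is JSON, one flat list of numbers, 7 for each row, row after row: the shift along the tool's x, y, z in mm, then the turn, a rotation vector about the tool's x, y, z in rad, then the finger opening in mm, from 0 to 85.4. In form: [x, y, z, ax, ay, az, claw, x, y, z, ax, ay, az, claw, ...]. A call has 1 to 12 rows; each row shifts and turns the commanded pose from where the row before left it, along the tool's axes as they then stand; what a row does not reach is not made up. A row lasts 1/12 s, in which the tool goes at most 41.7 mm and 7.16 degrees, less where a joint would pass 70% of its speed; a pose out of reach is approached as far as the arm can. A call is refused whole if a number of a shift passes 41.7 or a number of a turn 0.125, either way. A call with a gripper value outside its range is refused whole. The fingers move at their own pace and stop on an object; the grip force is fixed at half the most. Time passes only in rows, so rows that do not move let the fingers close. It gives the time, the measured TCP pose, the force, the opening and the grip force at its end, in the units of the state.
- manip.observe(): the state, without advancing time (a new reading comes with each control period).
- manip.get_image(name): name is "side" or "top" or "wrist"; returns a dict with "frame" (480x640x3 uint8, blue, green, red), "fx", "fy", "cx", "cy" (pixels), "extrinsics" (4x4, takes a point from camera to world coordinates). Camera axes: x right, y down, z forward; pixel columns grow to the right and rows downward; lengths in m; the calibration is good to about 2 mm. A picture is of the moment at which its call begins. There is no depth.
- manip.finish_job(): hands the job in; it is judged then, once.
The state is a dict: "t": time; "qpos": joint angles; "dq": joint speeds; "effort": joint torques, N m; "ee_pos": TCP position; "ee_rot": TCP orientation; "contact_force": force on the tool from outside, world axes, zero at the start; "wrist_torque": the same for the moment, N m; "opening": opening from 0.0 (shut) to 1.0 (fully open); "gripper_force": force on a finger pad.
Only numpy, scipy, OpenCV 4.12 (cv2) and the standard library are available. Lean on these libraries where they do the work, as an engineer would, in place of code of your own. Each camera call takes 0.05 s, during which the arm holds its last target. There are 200 camera calls.

TASK

Unpack the last storage jar from the carton and stand all four stoneware jars upright on the serving tray, one centred on each cork pad, in order of height: the tallest next to the black coffee press, the shortest at the end by the milk jug. Set each jar down gently, tip none of them over, and leave the coffee press, milk jug, pepper mill and salt bowl standing where they are.

Things in the scene. Friction and masses are not known exactly. Their poses are not given: they have to be found in the camera images.
- jar_xl: Grey stoneware storage jar, flat bamboo lid fixed on: the tallest of four. Upright cylinder 165 mm high with lid, 60 mm in diameter, under 0.6 kg, loose; grip its straight wall anywhere. Origin at the centre of its underside, z up; yaw is random. One of the two tallest jars starts in a carton cell, the other on the counter.
- jar_l: Grey stoneware storage jar, flat bamboo lid fixed on: the second tallest of four. Upright cylinder 135 mm high with lid, 56 mm in diameter, under 0.6 kg, loose; grip its straight wall anywhere. Origin at the centre of its underside, z up; yaw is random. One of the two tallest jars starts in a carton cell, the other on the counter.
- jar_m: Grey stoneware storage jar, flat bamboo lid fixed on: the third tallest of four. Upright cylinder 105 mm high with lid, 52 mm in diameter, under 0.6 kg, loose; grip its straight wall anywhere. Origin at the centre of its underside, z up; yaw is random. Starts standing on the counter.
- jar_s: Grey stoneware storage jar, flat bamboo lid fixed on: the shortest of four. Upright cylinder 75 mm high with lid, 48 mm in diameter, under 0.6 kg, loose; grip its straight wall anywhere. Origin at the centre of its underside, z up; yaw is random. Starts standing on the counter.
- tray: Low dark walnut serving tray, fixed, 120 mm (x) by 390 mm (y, its length). Origin at the centre of its underside, z up. Rim 6 mm thick, 20 mm high; a brass handle 39 mm high across each end. Four round cork pads, 80 mm in diameter, in a row along its length, centred at x = 0 and y = -138, -46, +46, +138 mm; their tops, where the jars stand, are 15 mm above the counter.
- carton: Open cardboard carton, fixed, 126 mm (x) by 370 mm (y), 120 mm high, walls 4 mm. Origin at the centre of its underside, z up. Two dividers make three cells, each 118 mm square, centred at y = -122, 0, +122 mm. What is in a cell stands at counter height, near the cell's middle. One cell holds a jar, the others an empty white cup each (75 mm high), not needed.
- press: Black coffee press (cafetiere), 213 mm high, 94 mm in diameter, with a handle on its +x side. Origin at the centre of its underside. Loose, 0.9 kg; stands on the counter just beyond one end of the tray (either end) and marks the tall end of the row. Not to be moved.
- jug: Small white milk jug, 80 mm high, 68 mm in diameter plus a handle on its +x side. Origin at the centre of its underside. Loose; stands just beyond the other end of the tray. Not to be moved.
- mill: Dark wooden pepper mill with a waist, 120 mm high, 52 mm in diameter at the foot. Origin at the centre of its underside. Loose, stands among the jars. Not to be moved.
- bowl: Small open terracotta salt bowl, 36 mm high, 68 mm in diameter. Origin at the centre of its underside. Loose, stands among the jars. Not to be moved.

How it is judged:
By the outcome, as a careful person would: the job done as asked, in the order asked, and still so for the second after the job is handed in, with the robot touching nothing.
It also fails if it takes over 128 s, if anything falls off the work surface, if the arm or the gripper's body presses on something with over 40 N, if the wrist force passes 120 N, or if a joint passes its speed limit or range.

## Working session

There is one attempt and no reset: what is moved stays moved. The work goes in short steps, Python scripts to look and compute and a shell command to move; the robot and the scene stay as the last step left them, time stands still between calls to the robot, and variables do not carry over. Pictures are saved under pics/ and viewed, at most 14 in all, crops included, and the job is handed in when it is done.

```bash
mkdir -p pics
python3 - <<'E'
from workcell import manip
import cv2,numpy as np
for n in("top","side"):
    d=manip.get_image(n); cv2.imwrite(f"pics/{n}0.png",d["frame"]); print(n,d["fx"],d["fy"],d["cx"],d["cy"]); print(np.round(d["extrinsics"],4).tolist())
s=manip.observe(); print(s)
E
```

```text
top 510.7007174283989 510.7007174283989 324.0444879056139 240.9450638737336
[[-0.0184, -0.987, 0.1598, 0.3509], [-0.9996, 0.015, -0.0223, 0.0217], [0.0196, -0.1601, -0.9869, 1.2864], [0.0, 0.0, 0.0, 1.0]]
side 518.2647957166503 518.2647957166503 326.42842913249876 252.77105878711802
[[0.9688, 0.1994, -0.1475, 0.7465], [0.2479, -0.7943, 0.5547, -0.7208], [-0.0065, -0.5739, -0.8189, 1.0937], [0.0, 0.0, 0.0, 1.0]]
{'t': 0.1, 'qpos': array([ 1.15450937e+00,  5.28366097e-01,  1.43379825e+00,  1.21840416e-05,
        1.18143117e+00, -1.78483671e-01]), 'dq': array([ 0.000479  , -0.00134093, -0.00432224,  0.00073108,  0.00027237,
       -0.0008125 ]), 'effort': array([-3.57013660e-04, -4.43304527e+01, -1.78585446e+01, -2.43042095e-04,
        3.93064329e-03, -5.97894385e-06]), 'ee_pos': array([0.14691554, 0.60680427, 0.2304282 ]), 'ee_rot': array([ 1.18623919e-01,  9.92938751e-01, -9.55827165e-04, -2.98828220e-04]), 'contact_force': array([0.38757323, 0.83221964, 0.08058921]), 'wrist_torque': array([ 0.01744624, -0.04308663,  0.03418416]), 'gripper_force': 0.0, 'opening': 0.9992577898701587}
```

View pics/top0.png

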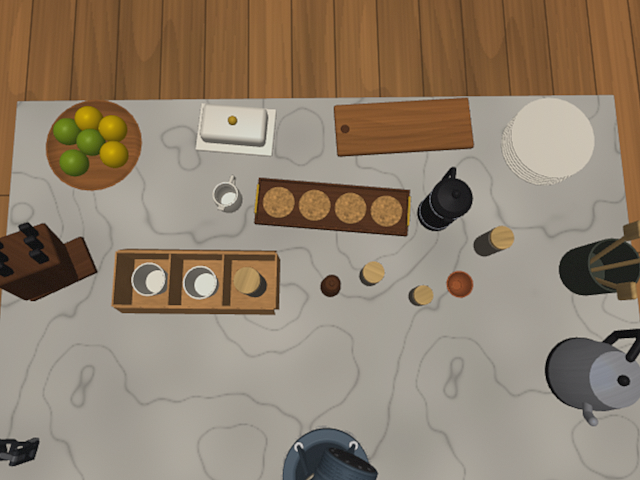

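View pics/side0.png

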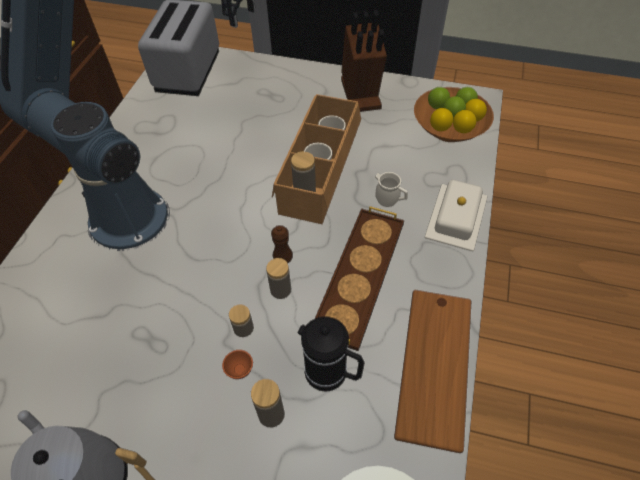

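The top view shows the pads at about (278,202), (314,205), (350,208) and (386,211). The press is at (445,205) on the right (−y) end and the jug at (226,195). The jar lids are at (250,281) in the carton, and at (500,238), (373,272) and (423,294). The mill is at (331,285) and the bowl at (460,284). In the side view the lids are at (302,160), (266,391), (278,268) and (240,314).

```bash
cat > h.py <<'E'
import cv2,numpy as np
from workcell import manip
def ray(d,px):
    v=np.array([(px[0]-d["cx"])/d["fx"],(px[1]-d["cy"])/d["fy"],1]); T=np.array(d["extrinsics"]); return T[:3,3],T[:3,:3]@v
def plane(d,px,z):
    o,v=ray(d,px); return o+v*(z-o[2])/v[2]
def tri(d1,p1,d2,p2):
    o1,v1=ray(d1,p1);o2,v2=ray(d2,p2)
    s=np.linalg.lstsq(np.stack([v1,-v2],1),o2-o1,rcond=None)[0]
    a,b=o1+s[0]*v1,o2+s[1]*v2; return (a+b)/2,np.linalg.norm(a-b)
def blob(d,c,lo,hi,r=22):
    f=d["frame"];x0,y0=max(c[0]-r,0),max(c[1]-r,0)
    m=cv2.inRange(cv2.cvtColor(f[y0:c[1]+r,x0:c[0]+r],cv2.COLOR_BGR2HSV),lo,hi)
    m=cv2.morphologyEx(m,cv2.MORPH_OPEN,np.ones((2,2)))
    cs=cv2.findContours(m,cv2.RETR_EXTERNAL,cv2.CHAIN_APPROX_NONE)[0]
    k=cv2.convexHull(max(cs,key=cv2.contourArea)); (ex,ey),ax,an=cv2.fitEllipse(k)
    return (ex+x0,ey+y0),np.round(ax,1),cv2.contourArea(k)
E
python3 - <<'E'
from h import *
T=manip.get_image("top");S=manip.get_image("side")
for n,c in dict(T=[(250,279),(505,235),(373,270),(425,293),(386,211)],).items():
    for p in c: print(p,cv2.cvtColor(T["frame"],cv2.COLOR_BGR2HSV)[p[1],p[0]])
for p in [(302,160),(266,391),(278,266),(240,314)]: print('S',cv2.cvtColor(S["frame"],cv2.COLOR_BGR2HSV)[p[1],p[0]])
lo,hi=(8,75,120),(26,180,255)
for n,a,b in [("carton",(250,279),(302,160)),("tall",(502,236),(266,391)),("m",(373,272),(278,267)),("s",(423,294),(240,314))]:
    A=blob(T,a,lo,hi,16 );B=blob(S,b,lo,hi,18); print(n,A,B); print(*tri(T,A[0],S,B[0]))
for p,q in zip([(278,202),(314,205),(350,208),(386,211)],[(376,231),(366,258),(354,288),(342,319)]):
    A=blob(T,p,lo,hi,18);B=blob(S,q,lo,hi,18);print(A,B,plane(T,A[0],.015)[:2],plane(S,B[0],.015)[:2])
A=blob(T,(460,284),(0,120,60),(12,255,255));B=blob(S,(237,364),(0,120,60),(12,255,255));print("bowl",A,B,plane(T,A[0],.036),plane(S,B[0],.036))
A=blob(T,(331,285),(0,0,0),(180,255,110),16);print("mill",A,plane(T,A[0],.11)); print(tri(T,(331,284),S,(280,231)))
print("press",tri(T,(453,194),S,(325,330)),plane(T,(455,195),.2))
E
```

```text
(250, 279) [ 18 118 183]
(505, 235) [ 18 125 174]
(373, 270) [ 19 120 191]
(425, 293) [ 19 119 163]
(386, 211) [ 16 142 145]
S [ 18 125 176]
S [ 18 121 165]
S [ 18 125 180]
S [ 18 124 160]
carton ((246.4280424118042, 275.24455642700195), array([34.9, 45.4]), 863.0) ((303.46190452575684, 160.23638153076172), array([16.7, 23.3]), 297.0)
[0.45634742 0.16667628 0.16798762] 0.004811862842068982
tall ((502.9534034729004, 237.93274116516113), array([22.4, 23.7]), 400.0) ((265.60851860046387, 393.32512283325195), array([26.8, 28.7]), 590.5)
[ 0.54027808 -0.41594197  0.13330515] 0.004435743441479509
m ((374.1814422607422, 272.7697238922119), array([21.3, 21.6]), 349.0) ((278.00053215026855, 267.9784164428711), array([18.2, 22. ]), 297.5)
[ 0.46833281 -0.1190718   0.10250597] 0.0059439200559941174
s ((424.02170181274414, 295.53414154052734), array([19. , 19.5]), 281.0) ((239.6468505859375, 314.39179039001465), array([17.5, 21. ]), 277.0)
[ 0.41465037 -0.23952679  0.07278521] 0.005168487018370463
((279.2506809234619, 202.84002304077148), array([30.6, 31.5]), 732.5) ((376.723819732666, 231.82608
[... 506 characters left out ...]
28), array([30.5, 31.6]), 725.5) ((342.8563976287842, 319.7646198272705), array([28.9, 33.3]), 569.5) [ 0.63013093 -0.16892733] [ 0.63660011 -0.16551616]
bowl ((460.28419303894043, 284.80638122558594), array([25.4, 26.8]), 520.0) ((238.25314903259277, 364.97140884399414), array([27.6, 30.1]), 638.5) [ 0.43896049 -0.33959418  0.036     ] [ 0.44431237 -0.33847632  0.036     ]
mill ((331.46738624572754, 286.4915294647217), array([19.8, 22.2]), 330.5) [ 0.43491721 -0.01993928  0.11      ]
(array([ 0.44286455, -0.0181617 ,  0.10596882]), np.float64(0.004236368891898038))
press (array([ 0.62739659, -0.28910903,  0.19768872]), np.float64(0.0005194453237408363)) [ 0.62472758 -0.29262717  0.2       ]
```

```bash
python3 -m jog '[0,0,-10,0,0,0.119,85,0,0,-10,0,0,0.119,85,0,0,-10,0,0,0.119,85,0,0,-10,0,0,0.119,85,0,0,-10,0,0,0.119,85,0,0,-10,0,0,0.119,85,0,0,-10,0,0,0.119,85,0,0,-10,0,0,0.119,85,0,0,-10,0,0,0.119,85,0,0,-10,0,0,0.119,85,0,0,-10,0,0,0.119,85,0,0,-10,0,0,0.119,85]'
cat >> h.py <<'E'
from scipy.spatial.transform import Rotation as R
def go(*t):
    "shift in mm along tool axes from the measured TCP to world point(s) t, plus turn to upright/yaw"
    s=manip.observe();r=R.from_quat(s["ee_rot"]);p=s["ee_pos"];M=r.as_matrix()
    print("tcp",np.round(p,4),"tooly yaw",round(np.degrees(np.arctan2(M[1,1],M[0,1])),2),"tilt",np.round(M[:2,2],4))
    for q in t: print(q,"->",np.round(M.T@(np.array(q)-p)*1000,1)); p=np.array(q)
E
python3 -c "
from h import *
go((.38,.15,.36))"
```

```text
t: 1.2
ee_pos: [0.1471, 0.6071, 0.3515]
ee_rot: [0.742, 0.671, -0.0, 0.0]
contact_force: [-1.3, -0.2, -0.0]
opening: 0.999
gripper_force: 0.0
tcp [0.1471 0.6071 0.3515] tooly yaw -5.78 tilt [-0.0003 -0.0007]
(0.38, 0.15, 0.36) -> [-431.4  277.8   -8.3]
```

```bash
python3 -m jog '[-36,23,-1,0,0,0,85,-36,23,-1,0,0,0,85,-36,23,-1,0,0,0,85,-36,23,-1,0,0,0,85,-36,23,-1,0,0,0,85,-36,23,-1,0,0,0,85,-36,23,-1,0,0,0,85,-36,23,-1,0,0,0,85,-36,23,-1,0,0,0,85,-36,23,-1,0,0,0,85,-36,23,-1,0,0,0,85,-36,23,-1,0,0,0,85]'
python3 -c "
from h import *
d=manip.get_image('wrist');cv2.imwrite('pics/w1.png',d['frame']);E=np.array(d['extrinsics']);print(d['fx'],d['cx'],d['cy'],E.round(4).tolist())
go((.456,.167,.26))"
```

```text
t: 2.2
ee_pos: [0.3753, 0.1606, 0.3632]
ee_rot: [0.74, 0.673, 0.0, 0.0]
contact_force: [0.5, 0.7, 0.3]
opening: 0.993
gripper_force: 0.0
387.5010185528686 315.69637182155304 240.31698789968735 [[0.9955, -0.0912, -0.0257, 0.3819], [-0.0947, -0.9543, -0.2833, 0.2328], [0.0013, 0.2845, -0.9587, 0.5067], [0.0, 0.0, 0.0, 1.0]]
tcp [0.3801 0.154  0.3635] tooly yaw -5.88 tilt [ 0.0046 -0.0066]
(0.456, 0.167, 0.26) -> [ 21.3  73.6 103.7]
```

View pics/w1.png

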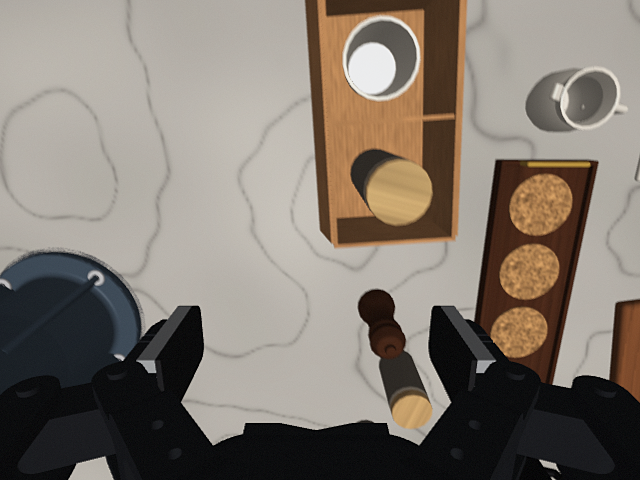

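The wrist view shows the carton jar's lid at (399,191), the pads at (541,205), (529,271) and (518,331), the mill at (382,320) and the medium jar's lid at (411,411).

Run:
```python
from h import *
d=manip.get_image('wrist')
lo,hi=(8,75,120),(26,180,255)
T=np.array(d['extrinsics']);f=cv2.cvtColor(d['frame'],cv2.COLOR_BGR2HSV)
print([f[p[1],p[0]] for p in [(399,191),(345,210),(345,170),(541,205)]])
for c,z,r in [((399,191),.165,36),((541,205),.015,38),((529,271),.015,36),((518,331),.015,32),((411,411),.105,24)]:
    b=blob(d,c,(14,60,150) if z>.1 else (8,100,80),hi if z>.1 else (26,255,255),r); print(b,plane(d,b[0],z))
```

```text
[array([ 18, 111, 209], dtype=uint8), array([ 13, 135,  64], dtype=uint8), array([ 13, 114,  76], dtype=uint8), array([ 14, 141, 147], dtype=uint8)]
((391.22496795654297, 182.71236419677734), array([63.1, 71.9]), 3201.5) [0.44982531 0.16958527 0.165     ]
((536.3725471496582, 195.50352668762207), array([57.9, 68.2]), 3020.0) [0.66255266 0.10860483 0.015     ]
((525.4656028747559, 263.0476818084717), array([53.5, 63.3]), 2621.5) [0.65360891 0.01667499 0.015     ]
((515.4907417297363, 323.98607444763184), array([49.3, 59.5]), 2262.5) [ 0.64447897 -0.07518279  0.015     ]
((408.5355052947998, 404.16686058044434), array([34.1, 39.9]), 1042.5) [ 0.46970253 -0.11852061  0.105     ]
```

Run:
```python
from h import *
d=manip.get_image('wrist');S=manip.get_image('side')
hi=(26,180,255)
b=blob(d,(391,183),(14,60,150),hi,48);print(b,plane(d,b[0],.165))
for c,z in [((303,160),.165),((266,391),.135),((278,268),.105),((240,314),.075)]:
    b=blob(S,c,(8,75,120),hi,18);print(b,plane(S,b[0],z))
go((.452,.168,.26))
```

```text
((378.41443634033203, 172.23530197143555), array([103.6, 105.4]), 6474.5) [0.4368972  0.18427707 0.165     ]
((303.46190452575684, 160.23638153076172), array([16.7, 23.3]), 297.0) [0.45338159 0.16814518 0.165     ]
((265.68035316467285, 393.3142738342285), array([26.8, 28.9]), 596.5) [ 0.54273441 -0.41540579  0.135     ]
((277.95359802246094, 267.9271297454834), array([18.1, 22. ]), 296.5) [ 0.47149546 -0.11906587  0.105     ]
((239.6468505859375, 314.39179039001465), array([17.5, 21. ]), 277.0) [ 0.41768201 -0.23941531  0.075     ]
tcp [0.3754 0.1615 0.3629] tooly yaw -5.68 tilt [-0.0008  0.0005]
(0.452, 0.168, 0.26) -> [ 14.   75.7 102.8]
```

```bash
python3 -m jog '[3,19,22,0,0,0,85,3,19,22,0,0,0,85,4,19,22,0,0,0,85,4,20,22,0,0,0,85,0,0,0,0,0,0,85,0,0,0,0,0,0,85]'
python3 -c "
from h import *
d=manip.get_image('wrist');cv2.imwrite('pics/w2.png',d['frame'])
go((.4535,.168,.138))"
```

```text
t: 2.9
ee_pos: [0.4517, 0.1708, 0.2736]
ee_rot: [0.739, 0.674, -0.002, -0.001]
contact_force: [-0.6, 0.7, -0.2]
opening: 1.0
gripper_force: 0.0
tcp [0.4517 0.1706 0.2747] tooly yaw -5.29 tilt [-0.0025 -0.    ]
(0.4535, 0.168, 0.138) -> [ -2.4   2.4 136.7]
```

View pics/w2.png

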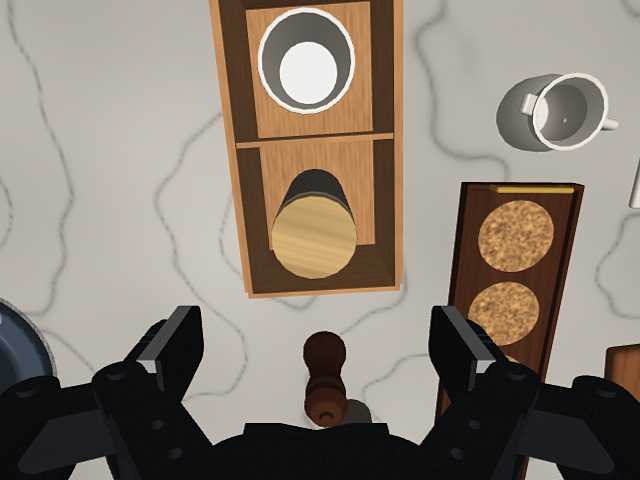

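The lid is at (315,236), centred between the fingers (mid column about 316).

Run:
```python
from h import *
d=manip.get_image('wrist');hi=(26,255,255)
m=cv2.inRange(cv2.cvtColor(d['frame'][185:285,262:366],cv2.COLOR_BGR2HSV),(14,60,165),(28,255,255))
# lid top circle: lower boundary rows fit
x,y,w,h=cv2.boundingRect(max(cv2.findContours(m,0,1)[0],key=cv2.contourArea));print(x+262,y+185,w,h)
print(plane(d,(314.5,236),.165))
for c in [(516,236),(504,313)]:
    b=blob(d,c,(8,100,80),hi,48);print(b,plane(d,b[0],.015))
go((.4535,.168,.138))
```

```text
263 185 103 93
[0.4506602  0.17108774 0.165     ]
((515.3927307128906, 236.1097869873047), array([68.2, 79.5]), 4225.0) [0.6622261  0.10852693 0.015     ]
((503.4669189453125, 313.16185760498047), array([61.6, 72.5]), 3313.0) [0.65355978 0.01689548 0.015     ]
tcp [0.4519 0.1705 0.2755] tooly yaw -5.31 tilt [-0.0005  0.0002]
(0.4535, 0.168, 0.138) -> [ -2.3   1.9 137.5]
```

```bash
python3 -m jog '[0,0,30,0,0,0,85,0,0,30,0,0,0,85,0,0,30,0,0,0,85,0,0,30,0,0,0,85,0,0,20,0,0,0,85,0,0,10,0,0,0,85,0,0,0,0,0,0,85,0,0,0,0,0,0,40,0,0,0,0,0,0,40,0,0,0,0,0,0,40,0,0,0,0,0,0,40,0,0,0,0,0,0,40]'
python3 -m jog '[0,0,0,0,0,0,40,0,0,0,0,0,0,40,0,0,0,0,0,0,40,0,0,-2,0,0,0,40,0,0,-3,0,0,0,40,0,0,-5,0,0,0,40,0,0,-5,0,0,0,40]'
```

```text
t: 4.0
ee_pos: [0.4531, 0.1695, 0.1271]
ee_rot: [0.74, 0.673, 0.001, 0.0]
contact_force: [-1.7, -0.5, 6.0]
opening: 0.683
gripper_force: 63.0
t: 4.58
ee_pos: [0.453, 0.1692, 0.1405]
ee_rot: [0.74, 0.673, -0.0, -0.0]
contact_force: [-0.2, 0.4, -4.9]
opening: 0.68
gripper_force: 65.1
```

```bash
python3 -m jog '[0,0,-15,0,0,0,40,0,0,-25,0,0,0,40,0,0,-25,0,0,0,40,0,0,-25,0,0,0,40,0,0,-25,0,0,0,40,0,0,-15,0,0,0,40,0,0,0,0,0,0,40,0,0,0,0,0,0,40]'
python3 -c "
from h import *
d=manip.get_image('side');cv2.imwrite('pics/s2.png',d['frame'][:400,100:500])
go((.6362,-.1665,.275),(.6362,-.1665,.1435))"
```

```text
t: 5.25
ee_pos: [0.4531, 0.1692, 0.2706]
ee_rot: [0.74, 0.673, 0.001, 0.0]
contact_force: [-0.9, 0.1, -5.6]
opening: 0.68
gripper_force: 66.6
tcp [0.4521 0.169  0.2694] tooly yaw -5.45 tilt [-0.0016 -0.0002]
(0.6362, -0.1665, 0.275) -> [-316.5  215.1   -5.9]
(0.6362, -0.1665, 0.1435) -> [  0.    0.2 131.5]
```

View pics/s2.png

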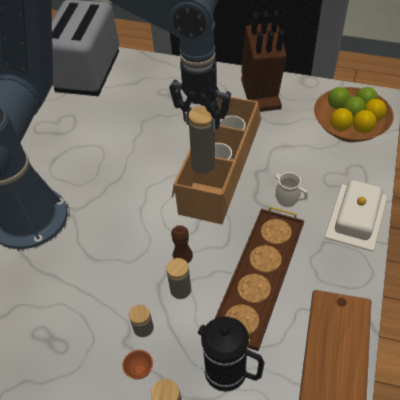

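The jar is held upright and clear of the carton (crop, about (200,140)). Next I carry it over the pad beside the press.

```bash
python3 -m jog '[-12,8,0,0,0,0,40,-26,18,-1,0,0,0,40,-30,20,-1,0,0,0,40,-32,22,-1,0,0,0,40,-32,22,-1,0,0,0,40,-32,22,0,0,0,0,40,-32,22,0,0,0,0,40,-32,22,0,0,0,0,40,-32,22,0,0,0,0,40,-30,20,0,0,0,0,40,-20,13,0,0,0,0,40,-6,4,0,0,0,0,40]'
python3 -m jog '[0,0,0,0,0,0,40,0,0,0,0,0,0,40,0,0,0,0,0,0,40]'
python3 -c "
from h import *
go((.6362,-.1665,.1435))"
```

```text
t: 6.3
ee_pos: [0.638, -0.1705, 0.2705]
ee_rot: [0.741, 0.671, -0.001, -0.0]
contact_force: [0.7, 0.4, -5.3]
opening: 0.679
gripper_force: 66.5
t: 6.55
ee_pos: [0.6357, -0.164, 0.2723]
ee_rot: [0.74, 0.673, -0.001, -0.002]
contact_force: [0.2, 0.4, -5.7]
opening: 0.679
gripper_force: 66.5
tcp [ 0.6357 -0.164   0.2723] tooly yaw -5.39 tilt [-0.004   0.0026]
(0.6362, -0.1665, 0.1435) -> [ -2.7   1.2 128.8]
```

```bash
python3 -m jog '[0,0,10,0,0,0,40,0,0,25,0,0,0,40,0,0,25,0,0,0,40,0,0,25,0,0,0,40,0,0,20,0,0,0,40,0,0,10,0,0,0,40,0,0,3,0,0,0,40,0,0,0,0,0,0,40,0,0,0,0,0,0,40]'
python3 -c "
from h import *
go((.6362,-.1665,.1415))"
```

```text
t: 7.3
ee_pos: [0.6381, -0.1658, 0.1572]
ee_rot: [0.74, 0.673, 0.0, 0.001]
contact_force: [0.1, 0.7, -4.8]
opening: 0.681
gripper_force: 66.5
tcp [ 0.6381 -0.1658  0.1572] tooly yaw -5.41 tilt [ 0.0023 -0.001 ]
(0.6362, -0.1665, 0.1415) -> [-0.9 -1.9 15.7]
```

```bash
python3 -m jog '[0,0,3,0,0,0,40,0,0,3,0,0,0,40,0,0,2,0,0,0,40,0,0,2,0,0,0,40,0,0,1,0,0,0,40,0,0,0,0,0,0,40]'
for i in 1 ; do python3 -m jog '[0,0,1,0,0,0,40,0,0,0,0,0,0,40]'; done
```

```text
t: 7.8
ee_pos: [0.637, -0.1658, 0.1447]
ee_rot: [0.74, 0.673, -0.0, -0.0]
contact_force: [0.1, 0.6, -5.1]
opening: 0.679
gripper_force: 66.6
t: 7.97
ee_pos: [0.6372, -0.1658, 0.1439]
ee_rot: [0.74, 0.673, -0.0, -0.0]
contact_force: [-0.5, 0.4, -5.4]
opening: 0.677
gripper_force: 66.6
```

```bash
python3 -m jog '[0,0,1,0,0,0,40,0,0,0,0,0,0,40]'; python3 -m jog '[0,0,1,0,0,0,40,0,0,0,0,0,0,40]'
```

```text
t: 8.13
ee_pos: [0.6371, -0.1658, 0.1429]
ee_rot: [0.74, 0.673, -0.0, -0.0]
contact_force: [-0.9, -0.2, -6.5]
opening: 0.681
gripper_force: 66.6
t: 8.3
ee_pos: [0.6373, -0.1659, 0.1424]
ee_rot: [0.74, 0.673, 0.0, 0.0]
contact_force: [0.1, -0.4, -3.7]
opening: 0.69
gripper_force: 66.8
```

```bash
python3 -m jog '[0,0,1,0,0,0,40,0,0,0,0,0,0,40]'
```

```text
t: 8.47
ee_pos: [0.6373, -0.166, 0.1423]
ee_rot: [0.74, 0.673, 0.0, 0.0]
contact_force: [-2.1, 0.5, 4.2]
opening: 0.683
gripper_force: 67.6
```

```bash
python3 -m jog '[0,0,0,0,0,0,65,0,0,0,0,0,0,70,0,0,0,0,0,0,75,0,0,0,0,0,0,80,0,0,0,0,0,0,85,0,0,0,0,0,0,85,0,0,-10,0,0,0,85,0,0,-25,0,0,0,85,0,0,-35,0,0,0,85,0,0,-35,0,0,0,85,0,0,-25,0,0,0,85,0,0,0,0,0,0,85]'
python3 -m jog '[0,0,0,0,0,0,85,0,0,0,0,0,0,85]'
python3 -c "
from h import *
d=manip.get_image('wrist');cv2.imwrite('pics/w3.png',d['frame'])
go((.542,-.415,.275))"
```

```text
t: 9.47
ee_pos: [0.6408, -0.1672, 0.2792]
ee_rot: [0.74, 0.673, 0.003, 0.007]
contact_force: [1.0, 0.3, 1.1]
opening: 0.997
gripper_force: 0.0
t: 9.63
ee_pos: [0.6366, -0.1655, 0.2708]
ee_rot: [0.74, 0.673, -0.0, -0.0]
contact_force: [0.8, 0.5, -0.4]
opening: 0.99
gripper_force: 0.0
tcp [ 0.6362 -0.1654  0.2698] tooly yaw -5.44 tilt [-0.0025  0.0011]
(0.542, -0.415, 0.275) -> [-257.4  -70.1   -5.2]
```

View pics/w3.png

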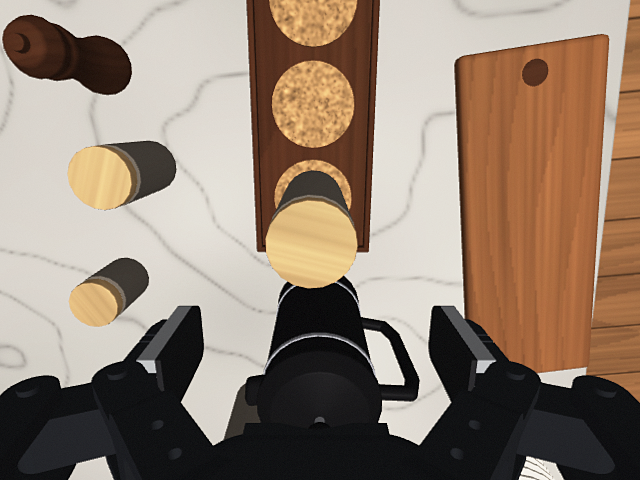

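The tallest jar stands upright on the end pad with its lid at (311,243). Pad 3 is at (313,104), the medium lid at (100,177), the small lid at (95,302) and the press below.

```bash
cat >> h.py <<'E'
def big(d,box,lo,hi):
    x0,y0,x1,y1=box; m=cv2.inRange(cv2.cvtColor(d['frame'][y0:y1,x0:x1],cv2.COLOR_BGR2HSV),lo,hi)
    m=cv2.morphologyEx(m,cv2.MORPH_OPEN,np.ones((3,3)))
    k=cv2.convexHull(max(cv2.findContours(m,0,1)[0],key=cv2.contourArea)); e=cv2.fitEllipse(k)
    return (e[0][0]+x0,e[0][1]+y0),np.round(e[1],1)
E
python3 - <<'E'
from h import *
d=manip.get_image('wrist')
for n,bx,z,lo in [("xl",(255,185,365,300),.18,(14,60,150)),("m",(60,135,140,220),.105,(14,60,150)),("s",(60,270,135,335),.075,(14,60,150)),("p3",(260,50,365,155),.015,(8,100,80)),("p2",(250,0,365,52),.015,(8,100,80))]:
    c,a=big(d,bx,lo,(28,255,255)); print(n,np.round(c,1),a,plane(d,c,z).round(4))
E
```

```text
xl [311.9 244.5] [87.9 92.1] [ 0.6336 -0.1646  0.18  ]
m [ 99.6 177.9] [58.5 68.4] [ 0.4683 -0.1166  0.105 ]
s [ 93.3 304.8] [41.8 50.2] [ 0.4147 -0.2371  0.075 ]
p3 [312.5  83.4] [104.8 525.7] [ 0.6431 -0.0544  0.015 ]
p2 [310.2  18.5] [108.5 394.7] [0.6464 0.0009 0.015 ]
```

```bash
python3 -m jog '[-12,-3,-2,0,0,0,85,-25,-7,-2,0,0,0,85,-30,-8,-1,0,0,0,85,-32,-9,0,0,0,0,85,-32,-9,0,0,0,0,85,-32,-9,0,0,0,0,85,-32,-9,0,0,0,0,85,-30,-8,0,0,0,0,85,-22,-6,0,0,0,0,85,-10,-2,0,0,0,0,85,0,0,0,0,0,0,85,0,0,0,0,0,0,85]'
python3 -m jog '[0,0,0,0,0,0,85,0,0,0,0,0,0,85]'
python3 - <<'E'
from h import *
d=manip.get_image('wrist');cv2.imwrite('pics/w4.png',d['frame'])
go((.542,-.415,.105))
E
```

```text
t: 10.73
ee_pos: [0.5427, -0.4148, 0.2751]
ee_rot: [0.74, 0.672, 0.0, -0.001]
contact_force: [0.2, 0.0, -0.3]
opening: 0.992
gripper_force: 0.0
t: 10.9
ee_pos: [0.5438, -0.4132, 0.2759]
ee_rot: [0.739, 0.674, 0.0, -0.0]
contact_force: [-0.1, 1.0, 0.3]
opening: 0.994
gripper_force: 0.0
tcp [ 0.5439 -0.4133  0.2761] tooly yaw -5.31 tilt [-0.0001  0.0006]
(0.542, -0.415, 0.105) -> [ -2.   -1.7 171.1]
```

View pics/w4.png

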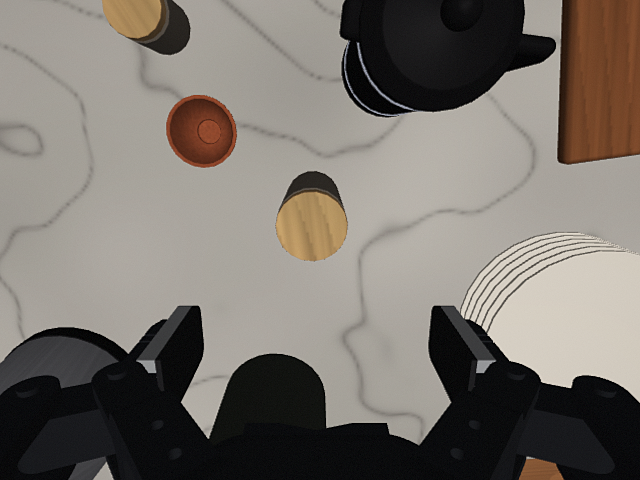

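The L jar's lid is at (312,226) between the fingers, and the bowl at (202,131) is clear.

Run:
```python
from h import *
d=manip.get_image('wrist')
c,a=big(d,(265,180,360,275),(12,50,140),(28,255,255)); print(c,a,plane(d,c,.135)); print(plane(d,(312,226),.135))
go((.542,-.415,.105))
```

```text
(311.03015899658203, 225.98313522338867) [69.  71.1] [ 0.54026591 -0.41354102  0.135     ]
[ 0.5409963  -0.41362236  0.135     ]
tcp [ 0.5438 -0.4134  0.2762] tooly yaw -5.32 tilt [0.     0.0003]
(0.542, -0.415, 0.105) -> [ -1.8  -1.7 171.2]
```

```bash
python3 -m jog '[-1,-2,20,0,0,0,85,0,0,35,0,0,0,85,0,0,35,0,0,0,85,0,0,35,0,0,0,85,0,0,30,0,0,0,85,0,0,18,0,0,0,85,0,0,6,0,0,0,85,0,0,0,0,0,0,85,0,0,0,0,0,0,40,0,0,0,0,0,0,40,0,0,0,0,0,0,40,0,0,0,0,0,0,40]'
python3 -m jog '[0,0,0,0,0,0,40,0,0,0,0,0,0,40,0,0,0,0,0,0,40,0,0,-2,0,0,0,40,0,0,-4,0,0,0,40,0,0,-9,0,0,0,40,0,0,-25,0,0,0,40,0,0,-35,0,0,0,40,0,0,-35,0,0,0,40,0,0,-30,0,0,0,40,0,0,-10,0,0,0,40,0,0,0,0,0,0,40]'
python3 -m jog '[0,0,0,0,0,0,40,0,0,0,0,0,0,40]'
python3 - <<'E'
from h import *
go((.49,-.20,.247),(.6449,-.075,.247),(.6449,-.075,.12))
E
```

```text
t: 12.0
ee_pos: [0.542, -0.4169, 0.0998]
ee_rot: [0.74, 0.673, -0.0, 0.002]
contact_force: [-1.2, 0.9, 5.5]
opening: 0.633
gripper_force: 63.6
t: 13.0
ee_pos: [0.5424, -0.4171, 0.2511]
ee_rot: [0.74, 0.673, 0.0, 0.004]
contact_force: [0.2, -0.6, -2.9]
opening: 0.634
gripper_force: 64.1
t: 13.17
ee_pos: [0.5397, -0.4144, 0.2441]
ee_rot: [0.74, 0.673, -0.0, -0.003]
contact_force: [-0.3, 0.7, -2.9]
opening: 0.631
gripper_force: 64.0
tcp [ 0.5397 -0.4144  0.2441] tooly yaw -5.44 tilt [-0.0039  0.0041]
(0.49, -0.2, 0.247) -> [208.8 -69.9  -1.8]
(0.6449, -0.075, 0.247) -> [ 1.391e+02  1.423e+02 -1.000e-01]
(0.6449, -0.075, 0.12) -> [ -0.5   0.5 127. ]
```

```bash
python3 -m jog '[10,-5,-1,0,0,0,40,22,-9,-1,0,0,0,40,31,-11,0,0,0,0,40,33,-12,0,0,0,0,40,33,-12,0,0,0,0,40,33,-12,0,0,0,0,40,33,-12,0,0,0,0,40,33,-11,0,0,0,0,40,31,-10,0,0,0,0,40,25,-9,0,0,0,0,40,15,-5,0,0,0,0,40,7,-2,0,0,0,0,40]'
python3 -m jog '[3,10,0,0,0,0,40,5,20,0,0,0,0,40,7,30,0,0,0,0,40,7,30,0,0,0,0,40,7,30,0,0,0,0,40,6,28,0,0,0,0,40,4,20,0,0,0,0,40,2,10,0,0,0,0,40,1,4,0,0,0,0,40,0,0,0,0,0,0,40,0,0,0,0,0,0,40,0,0,0,0,0,0,40]'
python3 - <<'E'
from h import *
go((.6449,-.075,.12))
E
```

```text
t: 14.17
ee_pos: [0.4577, -0.0975, 0.2469]
ee_rot: [0.739, 0.674, -0.001, -0.003]
contact_force: [-1.1, -0.5, -3.2]
opening: 0.636
gripper_force: 64.0
t: 15.17
ee_pos: [0.6448, -0.0767, 0.2484]
ee_rot: [0.74, 0.672, -0.001, -0.001]
contact_force: [-0.3, -0.2, -2.0]
opening: 0.632
gripper_force: 64.1
tcp [ 0.6448 -0.0767  0.2484] tooly yaw -5.48 tilt [-0.0019  0.0002]
(0.6449, -0.075, 0.12) -> [  1.6   0.2 128.4]
```

```bash
python3 -m jog '[1,0,10,0,0,0,40,0,0,25,0,0,0,40,0,0,25,0,0,0,40,0,0,25,0,0,0,40,0,0,20,0,0,0,40,0,0,10,0,0,0,40,0,0,4,0,0,0,40,0,0,3,0,0,0,40,0,0,2,0,0,0,40,0,0,0,0,0,0,40]'
python3 -m jog '[0,0,2,0,0,0,40,0,0,2,0,0,0,40,0,0,0,0,0,0,40]'
python3 -m jog '[0,0,1,0,0,0,40,0,0,1,0,0,0,40,0,0,0,0,0,0,40]'
```

```text
t: 16.0
ee_pos: [0.6465, -0.0754, 0.126]
ee_rot: [0.74, 0.673, 0.001, 0.001]
contact_force: [-0.3, 0.3, -2.8]
opening: 0.63
gripper_force: 64.0
t: 16.25
ee_pos: [0.6459, -0.0752, 0.1213]
ee_rot: [0.74, 0.673, 0.0, 0.0]
contact_force: [-0.0, 0.3, -3.2]
opening: 0.635
gripper_force: 64.1
t: 16.5
ee_pos: [0.6457, -0.0752, 0.1189]
ee_rot: [0.74, 0.673, -0.0, -0.0]
contact_force: [0.4, -0.3, -2.8]
opening: 0.634
gripper_force: 64.1
```

```bash
python3 -m jog '[0,0,1,0,0,0,40,0,0,1,0,0,0,40,0,0,0,0,0,0,40]'
python3 -m jog '[0,0,1,0,0,0,40,0,0,0,0,0,0,40]'
python3 -m jog '[0,0,1,0,0,0,40,0,0,0,0,0,0,40]'
```

```text
t: 16.75
ee_pos: [0.6457, -0.0752, 0.1167]
ee_rot: [0.74, 0.673, -0.0, -0.0]
contact_force: [-0.1, -0.4, -2.1]
opening: 0.631
gripper_force: 64.1
t: 16.92
ee_pos: [0.6457, -0.0752, 0.1158]
ee_rot: [0.74, 0.673, -0.0, -0.0]
contact_force: [0.8, -0.8, -3.2]
opening: 0.632
gripper_force: 64.1
t: 17.08
ee_pos: [0.6459, -0.0752, 0.115]
ee_rot: [0.74, 0.673, 0.0, 0.0]
contact_force: [-0.9, 0.1, -1.7]
opening: 0.636
gripper_force: 64.2
```

```bash
python3 -m jog '[0,0,1,0,0,0,40,0,0,0,0,0,0,40]'
```

```text
t: 17.25
ee_pos: [0.6459, -0.0752, 0.1148]
ee_rot: [0.74, 0.673, 0.0, 0.0]
contact_force: [-1.4, 0.9, 2.8]
opening: 0.634
gripper_force: 64.6
```

```bash
python3 -m jog '[0,0,0,0,0,0,62,0,0,0,0,0,0,67,0,0,0,0,0,0,73,0,0,0,0,0,0,80,0,0,0,0,0,0,85,0,0,0,0,0,0,85,0,0,-10,0,0,0,85,0,0,-30,0,0,0,85,0,0,-40,0,0,0,85,0,0,-40,0,0,0,85,0,0,-30,0,0,0,85,0,0,-10,0,0,0,85]'
python3 -m jog '[0,0,0,0,0,0,85,0,0,0,0,0,0,85]'
python3 - <<'E'
from h import *
d=manip.get_image('wrist');cv2.imwrite('pics/w5.png',d['frame'])
c,a=big(d,(255,160,370,275),(14,60,150),(28,255,255)); print(c,a,plane(d,c,.15))
go((.4697,-.119,.24))
E
```

```text
t: 18.25
ee_pos: [0.6487, -0.0759, 0.2813]
ee_rot: [0.74, 0.673, 0.003, 0.005]
contact_force: [0.1, -0.2, 0.4]
opening: 0.993
gripper_force: 0.0
t: 18.42
ee_pos: [0.6454, -0.0751, 0.274]
ee_rot: [0.74, 0.673, -0.0, -0.0]
contact_force: [-0.1, -0.2, -0.3]
opening: 0.995
gripper_force: 0.0
(312.2431182861328, 243.85128784179688) [ 82.4 110.6] [ 0.64194988 -0.08438497  0.15      ]
tcp [ 0.6446 -0.0749  0.2724] tooly yaw -5.45 tilt [-0.0031  0.0009]
(0.4697, -0.119, 0.24) -> [ -60.6 -169.8   32.9]
```

View pics/w5.png

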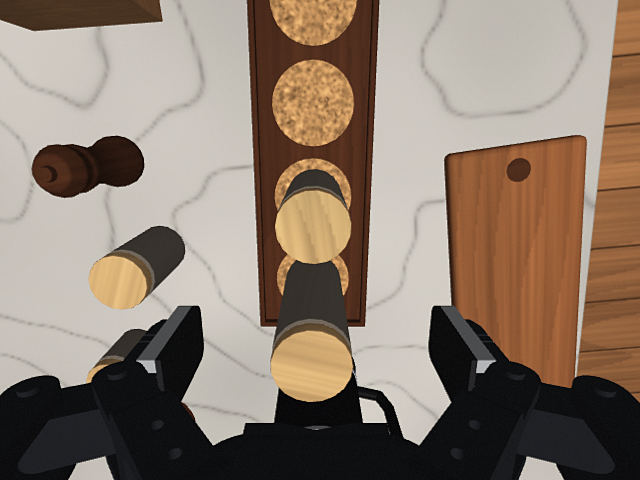

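L stands upright on pad 3 with its lid at (312,227). Pad 2 is at (313,103) and M's lid at (120,280).

```bash
python3 -m jog '[-3,-9,0,0,0,0,85,-7,-20,0,0,0,0,85,-9,-28,0,0,0,0,85,-10,-30,2,0,0,0,85,-10,-30,5,0,0,0,85,-9,-26,8,0,0,0,85,-7,-18,8,0,0,0,85,-4,-8,6,0,0,0,85,-1,-1,4,0,0,0,85,0,0,0,0,0,0,85,0,0,0,0,0,0,85,0,0,0,0,0,0,85]'
python3 - <<'E'
from h import *
d=manip.get_image('wrist');cv2.imwrite('pics/w6.png',d['frame'])
c,a=big(d,(255,160,370,285),(12,50,140),(28,255,255)); print(c,a,plane(d,c,.105))
go((.4697,-.119,.0695))
E
```

```text
t: 19.47
ee_pos: [0.4723, -0.119, 0.2411]
ee_rot: [0.74, 0.673, 0.0, 0.001]
contact_force: [1.0, -0.2, 0.1]
opening: 0.993
gripper_force: 0.0
(309.77590560913086, 224.30652618408203) [65.4 67.7] [ 0.4682688 -0.1167476  0.105    ]
tcp [ 0.4723 -0.1189  0.2412] tooly yaw -5.4 tilt [ 0.0013 -0.0004]
(0.4697, -0.119, 0.0695) -> [ -0.3  -2.8 171.7]
```

View pics/w6.png

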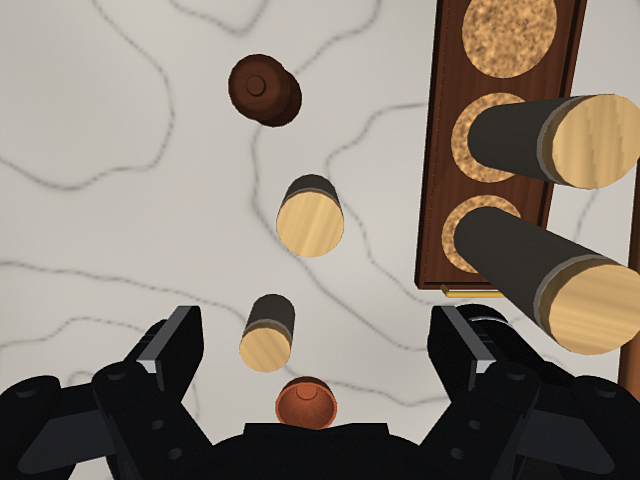

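M's lid is at (310,224), centred between the fingers, with the mill at (265,90) clear.

```bash
python3 -m jog '[2,-2,20,0,0,0,85,0,0,35,0,0,0,85,0,0,35,0,0,0,85,0,0,35,0,0,0,85,0,0,28,0,0,0,85,0,0,16,0,0,0,85,0,0,6,0,0,0,85,0,0,0,0,0,0,85,0,0,0,0,0,0,35,0,0,0,0,0,0,35,0,0,0,0,0,0,35,0,0,0,0,0,0,35]'
python3 -m jog '[0,0,0,0,0,0,35,0,0,0,0,0,0,35,0,0,0,0,0,0,35]'
python3 -m jog '[0,0,-2,0,0,0,35,0,0,-4,0,0,0,35,0,0,-9,0,0,0,35,0,0,-25,0,0,0,35,0,0,-30,0,0,0,35,0,0,-25,0,0,0,35,0,0,-10,0,0,0,35,0,0,0,0,0,0,35,0,0,0,0,0,0,35,0,0,0,0,0,0,35]'
python3 - <<'E'
from h import *
go((.6535,.0168,.175),(.6535,.0168,.09))
E
```

```text
t: 20.52
ee_pos: [0.4697, -0.1169, 0.0677]
ee_rot: [0.74, 0.673, 0.0, 0.001]
contact_force: [-1.2, 0.4, 4.6]
opening: 0.587
gripper_force: 61.3
t: 20.77
ee_pos: [0.4697, -0.1169, 0.0677]
ee_rot: [0.74, 0.673, 0.0, 0.001]
contact_force: [-1.0, 0.1, 5.7]
opening: 0.589
gripper_force: 61.3
t: 21.6
ee_pos: [0.4682, -0.1162, 0.1704]
ee_rot: [0.74, 0.673, -0.0, -0.001]
contact_force: [-0.3, 0.0, -3.4]
opening: 0.589
gripper_force: 63.8
tcp [ 0.4682 -0.1162  0.1704] tooly yaw -5.44 tilt [-0.0017  0.0009]
(0.6535, 0.0168, 0.175) -> [149.9 171.9  -4.8]
(0.6535, 0.0168, 0.09) -> [-0.1  0.2 85. ]
```

```bash
python3 -m jog '[0,0,-20,0,0,0,35,3,4,-30,0,0,0,35,9,10,-12,0,0,0,35,18,20,0,0,0,0,35,24,27,0,0,0,0,35,26,30,0,0,0,0,35,26,30,0,0,0,0,35,22,25,0,0,0,0,35,14,16,0,0,0,0,35,6,7,0,0,0,0,35,2,2,0,0,0,0,35,0,0,0,0,0,0,35]'
python3 -m jog '[0,0,10,0,0,0,35,0,0,25,0,0,0,35,0,0,30,0,0,0,35,0,0,30,0,0,0,35,0,0,25,0,0,0,35,0,0,15,0,0,0,35,0,0,4,0,0,0,35,0,0,0,0,0,0,35,0,0,0,0,0,0,35]'
python3 - <<'E'
from h import *
go((.6535,.0168,.083))
E
```

```text
t: 22.6
ee_pos: [0.6524, 0.0166, 0.231]
ee_rot: [0.74, 0.673, -0.002, -0.001]
contact_force: [-0.1, -0.2, -2.7]
opening: 0.59
gripper_force: 64.0
t: 23.35
ee_pos: [0.6536, 0.0157, 0.0946]
ee_rot: [0.74, 0.672, 0.0, 0.0]
contact_force: [-0.2, -0.4, -2.3]
opening: 0.587
gripper_force: 63.9
tcp [0.6536 0.0157 0.0946] tooly yaw -5.5 tilt [ 0.0006 -0.0002]
(0.6535, 0.0168, 0.083) -> [ 1.1 -0.2 11.6]
```

```bash
python3 -m jog '[1,0,2,0,0,0,35,0,0,2,0,0,0,35,0,0,2,0,0,0,35,0,0,2,0,0,0,35,0,0,0,0,0,0,35]'
python3 -m jog '[0,0,1,0,0,0,35,0,0,1,0,0,0,35,0,0,0,0,0,0,35]'
python3 -m jog '[0,0,1,0,0,0,35,0,0,0,0,0,0,35]'
```

```text
t: 23.77
ee_pos: [0.6535, 0.0176, 0.0859]
ee_rot: [0.74, 0.673, -0.0, -0.0]
contact_force: [-1.0, 1.0, -3.9]
opening: 0.587
gripper_force: 64.0
t: 24.02
ee_pos: [0.6535, 0.0175, 0.0838]
ee_rot: [0.74, 0.673, -0.0, -0.0]
contact_force: [-0.2, -0.3, -2.7]
opening: 0.589
gripper_force: 64.0
t: 24.18
ee_pos: [0.6537, 0.0175, 0.083]
ee_rot: [0.74, 0.673, 0.0, 0.0]
contact_force: [1.2, -0.2, -3.0]
opening: 0.586
gripper_force: 64.0
```

```bash
python3 -m jog '[0,0,1,0,0,0,35,0,0,0,0,0,0,35]'
```

```text
t: 24.35
ee_pos: [0.6538, 0.0174, 0.0829]
ee_rot: [0.74, 0.673, 0.0, 0.0]
contact_force: [-1.9, -0.1, 2.9]
opening: 0.584
gripper_force: 64.4
```

```bash
python3 -m jog '[0,0,0,0,0,0,58,0,0,0,0,0,0,64,0,0,0,0,0,0,71,0,0,0,0,0,0,78,0,0,0,0,0,0,85,0,0,0,0,0,0,85,0,0,-10,0,0,0,85,0,0,-30,0,0,0,85,0,0,-40,0,0,0,85,0,0,-40,0,0,0,85,0,0,-40,0,0,0,85,0,0,-20,0,0,0,85]'
python3 -m jog '[0,0,-10,0,0,0,85,0,0,0,0,0,0,85,0,0,0,0,0,0,85]'
python3 - <<'E'
from h import *
d=manip.get_image('wrist');cv2.imwrite('pics/w7.png',d['frame'])
c,a=big(d,(265,160,360,268),(14,60,150),(28,255,255)); print(c,a,plane(d,c,.12))
print("p1",plane(d,(313,103),.015))
go((.417,-.2385,.22))
E
```

```text
t: 25.35
ee_pos: [0.656, 0.0173, 0.2689]
ee_rot: [0.74, 0.673, 0.003, 0.004]
contact_force: [0.6, 0.5, 0.4]
opening: 0.997
gripper_force: 0.0
t: 25.6
ee_pos: [0.653, 0.0176, 0.2715]
ee_rot: [0.74, 0.673, -0.0, -0.0]
contact_force: [-0.4, -0.2, -0.4]
opening: 0.989
gripper_force: 0.0
(314.3073387145996, 222.6852912902832) [ 85.9 130.5] [0.65166558 0.01698693 0.12      ]
p1 [0.65901504 0.11067113 0.015     ]
tcp [0.6523 0.0176 0.2701] tooly yaw -5.45 tilt [-0.0038  0.0005]
(0.417, -0.2385, 0.22) -> [-277.3 -209.8   50.9]
```

View pics/w7.png

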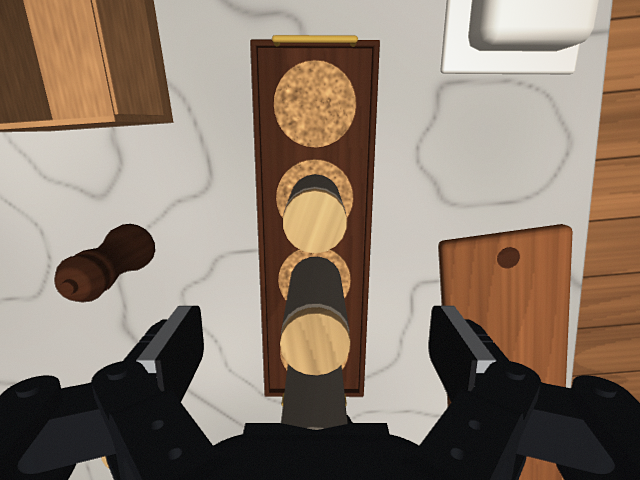

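M stands upright on pad 2 with its lid at (315,222), and pad 1 is free at (315,103).

```bash
python3 -m jog '[-10,-8,0,0,0,0,85,-22,-17,0,0,0,0,85,-30,-23,0,0,0,0,85,-33,-25,0,0,0,0,85,-33,-25,0,0,0,0,85,-33,-25,2,0,0,0,85,-33,-25,8,0,0,0,85,-33,-24,10,0,0,0,85,-27,-20,12,0,0,0,85,-16,-12,12,0,0,0,85,-7,-5,6,0,0,0,85,0,0,0,0,0,0,85]'
python3 -m jog '[0,0,0,0,0,0,85,0,0,0,0,0,0,85,0,0,0,0,0,0,85]'
python3 - <<'E'
from h import *
d=manip.get_image('wrist');cv2.imwrite('pics/w8.png',d['frame'])
c,a=big(d,(255,160,370,300),(12,50,140),(28,255,255)); print(c,a,plane(d,c,.075))
go((.417,-.2385,.036))
E
```

```text
t: 26.65
ee_pos: [0.417, -0.2379, 0.2198]
ee_rot: [0.741, 0.671, -0.0, -0.003]
contact_force: [0.3, 0.4, 0.6]
opening: 0.993
gripper_force: 0.0
t: 26.9
ee_pos: [0.4209, -0.2371, 0.2226]
ee_rot: [0.739, 0.673, 0.0, 0.0]
contact_force: [-0.6, -0.6, -0.0]
opening: 0.994
gripper_force: 0.0
(307.4004936218262, 223.76892471313477) [57.7 59.3] [ 0.41459735 -0.23716115  0.075     ]
tcp [ 0.4209 -0.2371  0.2226] tooly yaw -5.32 tilt [ 0.001  -0.0006]
(0.417, -0.2385, 0.036) -> [ -1.7  -3.9 186.6]
```

View pics/w8.png

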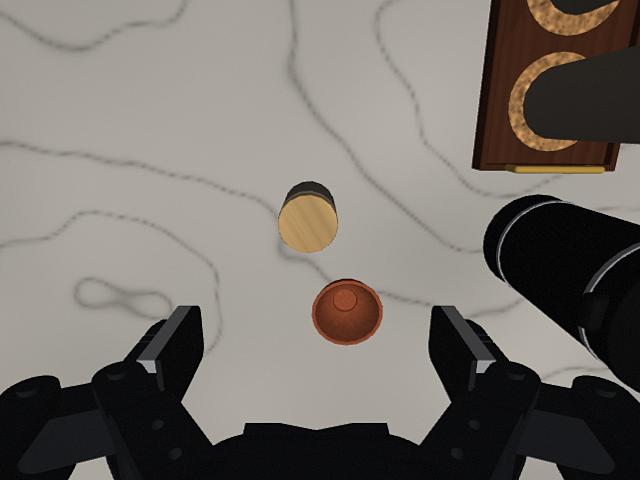

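S's lid is at (307,224), slightly left of the finger centre, and the bowl at (347,312) is clear.

```bash
python3 -m jog '[0,-3,20,0,0,0,85,0,-2,35,0,0,0,85,0,0,35,0,0,0,85,0,0,35,0,0,0,85,0,0,32,0,0,0,85,0,0,20,0,0,0,85,0,0,8,0,0,0,85,0,0,0,0,0,0,85,0,0,0,0,0,0,32,0,0,0,0,0,0,32,0,0,0,0,0,0,32,0,0,0,0,0,0,32]'
python3 -m jog '[0,0,0,0,0,0,32,0,0,0,0,0,0,32,0,0,0,0,0,0,32]'
python3 -m jog '[0,0,-2,0,0,0,32,0,0,-4,0,0,0,32,0,0,-9,0,0,0,32,0,0,-30,0,0,0,32,0,0,-40,0,0,0,32,0,0,-40,0,0,0,32,0,0,-40,0,0,0,32,0,0,-25,0,0,0,32,0,0,-10,0,0,0,32,0,0,0,0,0,0,32,0,0,0,0,0,0,32,0,0,0,0,0,0,32]'
python3 - <<'E'
from h import *
go((.662,.1088,.235),(.662,.1088,.06))
E
```

```text
t: 27.95
ee_pos: [0.4156, -0.238, 0.039]
ee_rot: [0.74, 0.673, 0.0, 0.002]
contact_force: [-1.3, 0.7, 5.4]
opening: 0.542
gripper_force: 60.9
t: 28.2
ee_pos: [0.4156, -0.238, 0.039]
ee_rot: [0.74, 0.673, 0.0, 0.002]
contact_force: [0.0, 0.9, 5.5]
opening: 0.543
gripper_force: 60.9
t: 29.2
ee_pos: [0.4139, -0.2365, 0.2363]
ee_rot: [0.74, 0.673, -0.0, -0.001]
contact_force: [-0.1, 0.3, -2.5]
opening: 0.54
gripper_force: 62.6
tcp [ 0.4139 -0.2365  0.2363] tooly yaw -5.44 tilt [-0.0019  0.0017]
(0.662, 0.1088, 0.235) -> [367.3 214.2   1.5]
(0.662, 0.1088, 0.06) -> [ -0.3   0.4 175. ]
```

```bash
python3 -m jog '[10,6,0,0,0,0,32,20,12,0,0,0,0,32,30,17,0,0,0,0,32,32,19,0,0,0,0,32,32,19,0,0,0,0,32,32,19,0,0,0,0,32,32,19,0,0,0,0,32,32,19,0,0,0,0,32,32,18,0,0,0,0,32,32,18,0,0,0,0,32,30,17,0,0,0,0,32,26,15,0,0,0,0,32]'
python3 -m jog '[17,10,0,0,0,0,32,7,4,0,0,0,0,32,2,1,0,0,0,0,32,0,0,10,0,0,0,32,0,0,25,0,0,0,32,0,0,35,0,0,0,32,0,0,35,0,0,0,32,0,0,35,0,0,0,32,0,0,20,0,0,0,32,0,0,8,0,0,0,32,0,0,2,0,0,0,32,0,0,0,0,0,0,32]'
python3 - <<'E'
from h import *
go((.662,.1088,.054))
E
```

```text
t: 30.2
ee_pos: [0.6442, 0.0858, 0.2347]
ee_rot: [0.739, 0.673, -0.001, -0.002]
contact_force: [0.3, -0.3, -1.8]
opening: 0.542
gripper_force: 62.6
t: 31.2
ee_pos: [0.6615, 0.1058, 0.0671]
ee_rot: [0.74, 0.672, -0.0, -0.0]
contact_force: [-0.1, -1.3, -2.6]
opening: 0.541
gripper_force: 62.5
tcp [0.6615 0.1058 0.0671] tooly yaw -5.51 tilt [-0.0005 -0.0002]
(0.662, 0.1088, 0.054) -> [ 3.1  0.2 13.1]
```

```bash
python3 -m jog '[1,0,2,0,0,0,32,1,0,2,0,0,0,32,0,0,2,0,0,0,32,0,0,2,0,0,0,32,0,0,1,0,0,0,32,0,0,0,0,0,0,32]'
python3 -m jog '[0,0,1,0,0,0,32,0,0,1,0,0,0,32,0,0,0,0,0,0,32]'
python3 -m jog '[0,0,1,0,0,0,32,0,0,0,0,0,0,32]'
```

```text
t: 31.7
ee_pos: [0.6617, 0.1089, 0.0582]
ee_rot: [0.74, 0.673, -0.0, -0.0]
contact_force: [0.1, -0.3, -2.5]
opening: 0.54
gripper_force: 62.5
t: 31.95
ee_pos: [0.6617, 0.1088, 0.056]
ee_rot: [0.74, 0.673, -0.0, -0.0]
contact_force: [0.2, -0.1, -2.4]
opening: 0.539
gripper_force: 62.5
t: 32.12
ee_pos: [0.6617, 0.1088, 0.055]
ee_rot: [0.74, 0.673, -0.0, -0.0]
contact_force: [0.1, 0.6, -1.6]
opening: 0.542
gripper_force: 62.5
```

```bash
python3 -m jog '[0,0,1,0,0,0,32,0,0,0,0,0,0,32]'
python3 -m jog '[0,0,0.5,0,0,0,32,0,0,0,0,0,0,32]'
```

```text
t: 32.28
ee_pos: [0.6619, 0.1088, 0.0542]
ee_rot: [0.74, 0.673, 0.0, 0.0]
contact_force: [0.1, 0.3, -3.1]
opening: 0.537
gripper_force: 62.5
t: 32.45
ee_pos: [0.6619, 0.1088, 0.0541]
ee_rot: [0.74, 0.673, 0.0, 0.0]
contact_force: [-1.3, 0.0, 0.7]
opening: 0.542
gripper_force: 62.8
```

```bash
python3 -m jog '[0,0,0,0,0,0,54,0,0,0,0,0,0,60,0,0,0,0,0,0,68,0,0,0,0,0,0,76,0,0,0,0,0,0,85,0,0,0,0,0,0,85,0,0,-10,0,0,0,85,0,0,-30,0,0,0,85,0,0,-40,0,0,0,85,0,0,-40,0,0,0,85,0,0,-40,0,0,0,85,0,0,-40,0,0,0,85]'
python3 -m jog '[0,-10,-20,0,0,0,85,0,-25,-10,0,0,0,85,0,-35,0,0,0,0,85,0,-35,0,0,0,0,85,0,-35,0,0,0,0,85,0,-35,0,0,0,0,85,0,-25,0,0,0,0,85,0,-10,0,0,0,0,85,0,0,0,0,0,0,85,0,0,0,0,0,0,85]'
python3 - <<'E'
from h import *
T=manip.get_image('top');S=manip.get_image('side')
cv2.imwrite('pics/t9.png',T["frame"][150:350,180:540].repeat(2,0).repeat(2,1)); cv2.imwrite('pics/s9.png',S["frame"])
P=[(.6623,.1085),(.6535,.0168),(.6449,-.075),(.6362,-.1665)]
for (x,y),z in zip(P,(.09,.12,.15,.18)):
    E=np.linalg.inv(np.array(S["extrinsics"]))@[x,y,z,1]; c=tuple(int(v) for v in (E[0]/E[2]*S["fx"]+S["cx"],E[1]/E[2]*S["fy"]+S["cy"]))
    b=big(S,(c[0]-18,c[1]-18,c[0]+18,c[1]+18),(14,70,150),(28,255,255)); q=plane(S,b[0],z); print(c,np.round(b[0],1),b[1],q.round(4),"off mm",(q[:2]-[x,y])*1000//.1/10)
E
```

```text
t: 33.45
ee_pos: [0.6614, 0.1088, 0.2564]
ee_rot: [0.74, 0.673, 0.0, 0.0]
contact_force: [0.9, 0.2, 0.2]
opening: 0.996
gripper_force: 0.0
t: 34.28
ee_pos: [0.4541, 0.1287, 0.2847]
ee_rot: [0.74, 0.673, 0.001, 0.001]
contact_force: [1.1, -0.6, 0.8]
opening: 0.994
gripper_force: 0.0
(378, 212) [378.5 212.3] [13.5 17.7] [0.6612 0.1105 0.09  ] off mm [-1.1  2. ]
(368, 233) [367.7 232.8] [16.8 20.4] [0.6513 0.0182 0.12  ] off mm [-2.3  1.3]
(357, 256) [356.6 255.5] [18.9 23.3] [ 0.6431 -0.0725  0.15  ] off mm [-1.8  2.4]
(344, 282) [342.9 282.1] [22.6 27.4] [ 0.6333 -0.1655  0.18  ] off mm [-2.9  1. ]
```

View pics/t9.png

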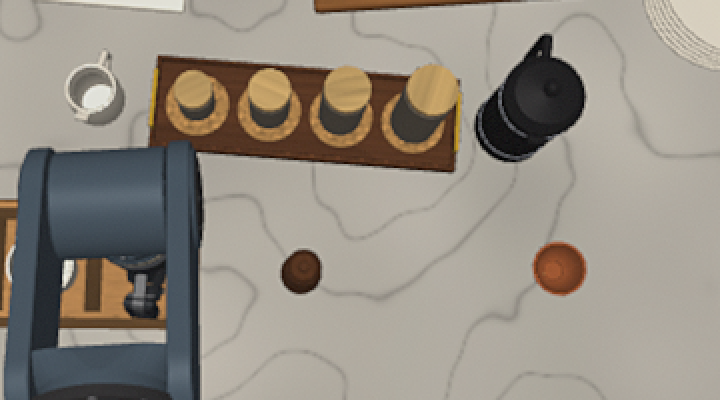

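View pics/s9.png

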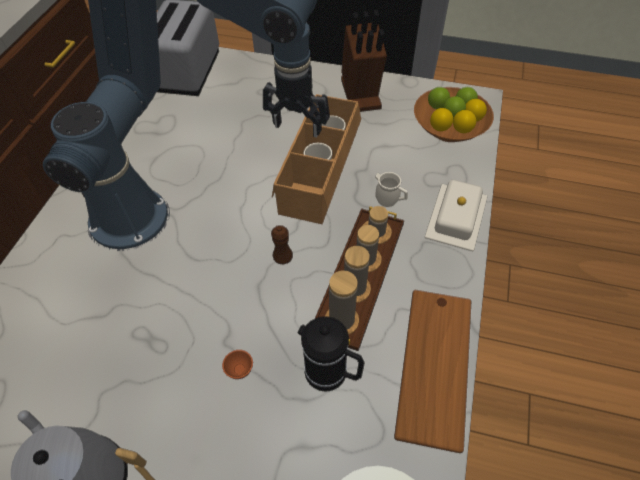

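All four jars stand upright in order, within about 3 mm of their pad centres. The press (325,350), jug (389,188), mill (282,245) and bowl (237,364) are where they started, and the gripper is clear.

```bash
python3 -c "
from workcell import manip
print(manip.finish_job())"
```

```text
the job is handed in; nothing more can be done
None
```

I handed the job in: all four jars stand upright on their cork pads, tallest by the press to shortest by the jug, each about 3 mm or less off centre, and the press, jug, mill and bowl look unmoved.

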